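# Clear the engraver lid and hold it at its balance point

### The arm

A 6-joint arm with a two-finger parallel gripper is mounted at the origin on the work surface. World frame = base frame: x ahead of the robot, y to its left, z up, the work surface at z = 0. Lengths are in m, angles in rad, forces in N, time in s.
With the tool pointing down it reaches from about 0.375 to 0.9 m from the base axis. Payload 3.1 kg.
Tool frame: the origin (TCP) lies between the finger pads; the fingertips stand 8 mm ahead of it and the grasp point (between the pads) lies 11 mm behind it; z points along the fingers, y is the line along which they close (so a half turn about z gives the same grasp; the last joint's range is limited). The gripper opens to 87 mm and grips with 3 to 60 N. Pads are 19 mm wide; open, the fingers measure 117 mm over their backs; the gripper's body (75 mm by 190 mm) begins 51 mm behind the grasp point.
Start: joints at [-1.355, 0.527, 1.433, -0, 1.181, -0.178], TCP at [0.24, -0.577, 0.231] pointing down, gripper open.
Joint ranges: [-3.08, 3.08], [-0.75, 2.2], [0.22, 2.44], [-1.43, 4.57], [0, 2.65], [-2.85, 2.85]. Speed limits (rad/s): [2.79, 2.79, 3.14, 3.14, 3.14, 3.14].

### API

Orientations are given as a unit quaternion [x, y, z, w].
In Python, from rig import robot, vision, job gives the robot as it stands.
- The arm moves only by the shell command python3 -m handwheel 'ROWS' [OPENING] [FORCE]. ROWS is JSON, a list of rows, each a list of 4 numbers: the shift along the tool's x, y, z as a fraction of full scale, then the turn about the tool's z as a fraction of full scale. A call has 1 to 20 rows; each row is the pose to reach, as a shift and turn from the pose commanded when the call began, along the tool's axes at that moment, turning the shorter way round; what a row does not reach only later rows make up. Full scale, the value 1, is 300 mm for a shift and 2 pi rad for a turn. A row lasts 1/12 s, in which the tool goes at most 41.7 mm and 7.16 degrees, less where a joint would pass 70% of its speed; a pose out of reach is approached as far as the arm can. A call with a number of a shift or a turn outside -1 to 1 is refused whole. A call with a gripper value outside its range is refused whole. OPENING is the opening in per cent of the stroke, from 0 (shut) to 100 (fully open), set as the call begins (- or left out, the last holds). The fingers move at their own pace and stop on an object; FORCE is the grip in N (left out, the last holds). Time passes only in rows, so rows that repeat a pose let the fingers close. It gives the time, the measured TCP pose, the force, the opening and the grip force at its end, in the units of the state.
- robot.get_obs(): the state, without advancing time (a new reading comes with each control period).
- vision.camera(name): name is "scene" or "top"; returns a dict with "frame" (480x640x3 uint8, red, green, blue), "K" (3x3 intrinsics, pixels), "cam_to_world" (4x4, takes a point from camera to world coordinates). Camera axes: x right, y down, z forward; pixel columns grow to the right and rows downward; lengths in m; the calibration is good to about 2 mm. A picture is of the moment at which its call begins. There is no depth.
- job.hand_in(): hands the job in; it is judged then, once.
Trained networks look in the newest picture that a camera, given by its name, has taken for a name from the list of things; names that differ only in an ending like _2 or _b are one class to them, and where a whole thing is asked for, a point or a joint stands for the part that bears it (a point fixed in the world has none). Each returns a list of dicts, best first, with "conf" (0 to 1); they miss things now and then, are a little off and sometimes report something else, mostly with a low value. They report only what shows in the picture. A call takes as long as a camera call. They do not tell look-alikes from the thing itself.
- vision.look_for(camera, label): "point" ([row, column] in pixels, amid what is visible of it).
- vision.outline_of(camera, label): "mask" (480x640 bool, what is visible of it) and "point" ([row, column] in pixels, amid what is visible of it).
The state is a dict: "time": time; "q": joint angles; "joint_velocities": joint speeds; "joint_torque": joint torques, N m; "position": TCP position; "tool_rot": TCP orientation; "ft_force": force on the tool from outside, world axes, zero at the start; "moment": the same for the moment, N m; "grip_width": finger opening in m; "grip_force": force on a finger pad.
Only numpy, scipy, OpenCV 4.12 (cv2) and the standard library are available. Lean on these libraries where they do the work, as an engineer would, in place of code of your own. Each camera call takes 0.05 s, during which the arm holds its last target. There are 200 camera calls.

### The job

The lid springs of the small laser engraver are about to be set. Take the roll of tape off the lid and slide it all the way down the upright spindle of the tape stand while the lid is still shut; then lift the lid by its T-shaped front handle until it is clearly past its balance point, ease it back until it is just below that point, and finish while still holding it there, still and with the fingers on the lid, so that a colleague can turn the spring adjusters. Guide the lid by hand all the way so that it never flies up or drops, and leave everything else on the bench where it is.

Things in the scene. Friction and masses are not known exactly. Their poses are not given: they have to be found in the camera images.
- tape_center (a point): centre (half-way up) of the roll of masking tape that lies flat on the engraver's lid: cream paper on a cardboard core, outer diameter 58, bore 28, height 36 mm, 0.05 to 0.1 kg; z is the roll's axis
- stand_seat (a point): on the axis of the tape stand's upright spindle, at the height of the top of the roll that is already on it, where the underside of the second roll comes to rest. The stand (a 90 mm round dark steel foot, fixed to the bench) has a bare steel spindle of 22 mm diameter that stands 51 mm above this point, its last 7 mm tapering to 12 mm; z is up
- spindle_top (a point): centre of the top of that spindle, 97 mm above the bench
- engraver: white desktop laser engraver, fixed to the bench: 360 deep (x), 340 wide (y), origin under its centre; its front faces its own -x, towards the robot; the shut lid's flat top is 129 mm above the bench, 250 mm deep, x from -173 to +77 mm in the engraver's frame, as wide as the engraver; z is up
- lid_hinge (a point): on the lid's hinge line at its middle, 122 mm above the bench; it keeps still and has the engraver's axes: the hinge line is its y axis
- lid_grip (a point): centre of the cross-bar of the T-shaped aluminium handle at the middle of the lid's front edge: a round bar of 16 mm diameter and 40 mm length, parallel to the hinge line, with flat ends that can be taken between the fingers; it stands 34 mm ahead of the lid's edge on a neck 16 mm wide and 8 mm thick, 289 mm from the hinge line and level with it when the lid is shut. It moves with the lid and has its axes (as the engraver's when shut)
- lid (a joint): angle of the lid in rad: 0 shut (level), growing as the front edge goes up and back; its stop is at 1.25. Lid of 0.9 kg, 14 mm thick, with spring hinges of nearly constant torque: it balances at 0.72. Below that it sinks shut by itself and above it rises to its stop by itself; the pull at the handle is about 1 N near shut, 1.8 N the other way near the stop, and next to nothing at the balance point, where the hinge's small friction keeps it still within about 0.02 rad
- paint_rack: white two-tier wire rack, 110 x 100 mm, 75 mm high, fixed to the bench; origin under its centre; carries two paint jars
- jar_rack_front: paint jar, 36 mm across, 62 mm high, on the rack's front tier; origin under its centre; leave alone
- jar_rack_rear: the same kind of jar on the rack's rear tier; leave alone
- jar_bench: the same kind of jar on the bench; leave alone
- squeeze_bottle: white squeeze bottle, 48 mm across, 140 mm high, on the bench; origin under its centre; leave alone
- wide_tape: flat wide roll of tape, 100 mm across, 24 mm high, on the bench; origin under its centre; leave alone
- brush: paint brush lying on the bench; leave alone
Mind the look-alikes: they are no part of the job. Leave any pink look-alike of the part that bears tape_center alone. What is shaped like the part that bears stand_seat but turquoise is not meant.

How it is judged:
On the way, in this order (a step that is already met when the one before it is completed fails the run):
1. the roll of tape is fully down on the spindle, the lid still shut (horizontal distance between tape_center and stand_seat below 0.006 m and z of tape_center in the frame of stand_seat between 0.014 and 0.022 m and angle between tape_center's own z axis and vertical below 0.1 rad and value of joint lid below 0.06 rad), for 0.2 s.
2. the lid is raised clearly past its balance point by the fingers (above 0.79 rad) (value of joint lid above 0.79 rad and contact force between the fingers and lid above 0.2 N), for 0.1 s.
At the end, for the whole second after the job is handed in: the roll sits on the stand's spindle, fully down (within 4 mm) and level; the lid is held still by the fingers just below its balance point, between 0.52 and 0.71 rad, slower than 0.05 rad/s (value of joint lid between 0.52 and 0.71 rad and velocity of joint lid between -0.05 and 0.05 rad/s and contact force between the fingers and lid above 0.2 N and horizontal distance between tape_center and stand_seat below 0.006 m and z of tape_center in the frame of stand_seat between 0.014 and 0.022 m and angle between tape_center's own z axis and vertical below 0.1 rad); the arm keeps its last pose, push and grip.
It fails at once if the lid flies up or drops (faster than 1.2 rad/s) (velocity of joint lid above 1.2 rad/s or velocity of joint lid below -1.2 rad/s).
It fails at once if something else on the bench is moved more than 30 mm (distance of any of jar_rack_front, jar_rack_rear, jar_bench, squeeze_bottle, wide_tape, brush from where it was at the start of the episode above 0.03 m).
It also fails if it takes over 53 s, if anything falls off the work surface, if the arm or the gripper's body presses on something with over 40 N, if the wrist force passes 120 N, or if a joint passes its speed limit or range.

## Working session

There is one attempt and no reset: what is moved stays moved. The work goes in short steps, Python scripts to look and compute and a shell command to move; the robot and the scene stay as the last step left them, time stands still between calls to the robot, and variables do not carry over. Pictures are saved under pics/ and viewed, at most 10 in all, crops included, and the job is handed in when it is done.

```bash
mkdir -p pics; ls; python3 - <<'E'
from rig import robot, vision, job
import cv2,numpy as np
for c in ("scene","top"):
    d=vision.camera(c); cv2.imwrite(f"pics/{c}0.png",d["frame"][:,:,::-1])
    print(c,d["K"].tolist(),np.round(d["cam_to_world"],4).tolist())
    for l in ("tape_center","stand_seat","spindle_top","engraver","lid_grip","lid_hinge"):
        try: print(l,[(np.round(r["point"]).tolist(),round(r["conf"],2)) for r in vision.look_for(c,l)])
        except Exception as e: print(l,e)
o=robot.get_obs(); print(o)
E
```

```text
pics
scene [[559.8066750146938, 0.0, 315.9186886509854], [0.0, 559.8066750146938, 242.59289000726812], [0.0, 0.0, 1.0]] [[-0.6413, 0.6342, -0.4318, 0.9727], [0.7671, 0.5179, -0.3786, 0.3962], [-0.0165, -0.5741, -0.8186, 0.931], [0.0, 0.0, 0.0, 1.0]]
tape_center [([212.0, 235.0], 0.78), ([250.0, 312.0], 0.63)]
stand_seat [([224.0, 163.0], 0.57), ([292.0, 301.0], 0.41)]
spindle_top [([172.0, 186.0], 0.69), ([230.0, 165.0], 0.68)]
engraver [([330.0, 275.0], 0.61)]
lid_grip [([288.0, 304.0], 0.78)]
lid_hinge [([182.0, 326.0], 0.52), ([359.0, 509.0], 0.4)]
top [[607.3478838740584, 0.0, 318.5069173081956], [0.0, 607.3478838740584, 238.2337157710386], [0.0, 0.0, 1.0]] [[-0.0093, -0.9967, 0.0809, 0.473], [-0.9999, 0.0089, -0.0064, 0.0059], [0.0057, -0.081, -0.9967, 1.2369], [0.0, 0.0, 0.0, 1.0]]
tape_center [([253.0, 415.0], 0.73), ([228.0, 300.0], 0.56)]
stand_seat [([271.0, 503.0], 0.9), ([199.0, 459.0], 0.66)]
spindle_top [([267.0, 503.0], 0.95), ([198.0, 459.0], 0.88), ([344.0, 434.0], 0.49)]
engraver [([172.0, 276.0], 0.58), ([342.0, 388.0], 0.51)]
lid_grip [([267.0, 503.0], 0.47)]
lid_hinge [([342.0, 433.0], 0.6)]
{'time': 0.7, 'q': array([-1.35449578e+00,  5.27464903e-01,  1.43269185e+00, -3.00277112e-05,
        1.18138874e+00, -1.78493227e-01]), 'joint_velocities': array([ 0.00014664, -0.00296854, -0.00170274, -0.00059414, -0.0004588 ,
       -0.00131854]), 'joint_torque': array([-8.41146289e-05, -4.39864326e+01, -1.76951873e+01,  6.33387663e-02,
        5.04699571e-02, -2.92152367e-05]), 'position': array([ 0.24040626, -0.57689795,  0.23057259]), 'tool_rot': array([ 9.80579298e-01,  1.96123024e-01, -1.34417388e-05,  2.38395257e-05]), 'ft_force': array([-0.31946708, -0.06448624, -0.13296933]), 'moment': array([0.0017898 , 0.00671703, 0.00138695]), 'grip_force': 0.0, 'grip_width': 0.08706689849880218}
```

View pics/scene0.png

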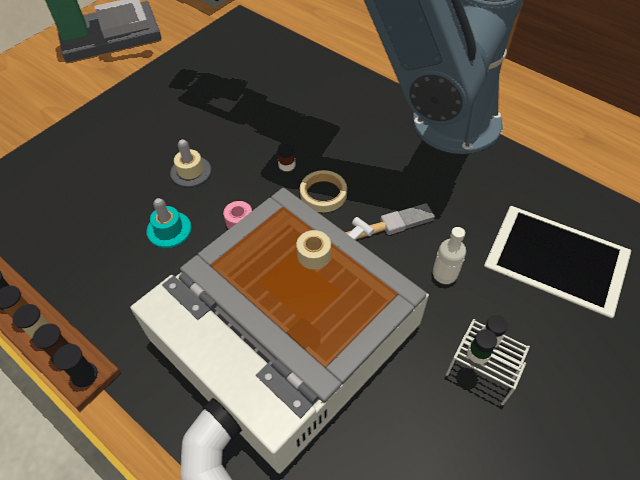

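View pics/top0.png

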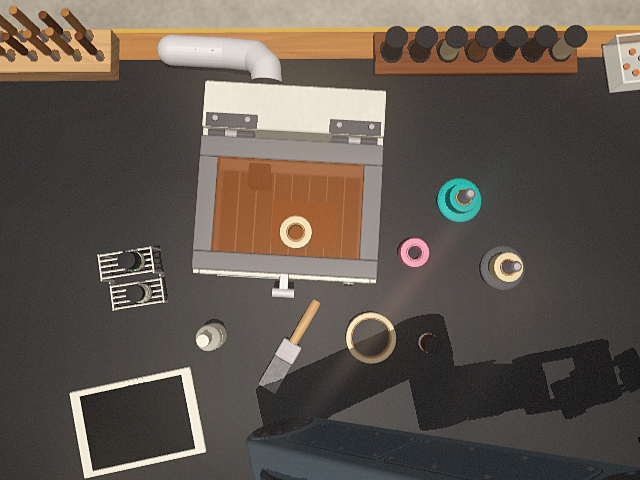

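The roll is at scene (249,313) / top (232,296). The pink roll and turquoise stand are decoys. The real stand (dark foot) is at scene (165,188) / top (267,507), and the T-handle is at top (288,284) / scene (230,360). Next I'll measure by fitting the silhouettes.

```bash
cat > h.py <<'E'
import numpy as np,cv2
from rig import robot,vision,job
from scipy.optimize import least_squares
from scipy.spatial.transform import Rotation as R
def proj(d,P):
    T=np.linalg.inv(d["cam_to_world"]); p=np.atleast_2d(P)@T[:3,:3].T+T[:3,3]
    p=p@np.array(d["K"]).T; return p[:,:2]/p[:,2:]      # u,v
def ray(d,u,v,z):
    T=np.array(d["cam_to_world"]); r=T[:3,:3]@np.linalg.inv(d["K"])@[u,v,1]
    return T[:3,3]+r*(z-T[2,3])/r[2]
def cyl(x,y,z0,z1,r):
    a=np.linspace(0,2*np.pi,40,endpoint=False)
    return np.array([[x+r*np.cos(t),y+r*np.sin(t),z] for z in(z0,z1) for t in a])
def sil(d,P):
    h=cv2.convexHull(proj(d,P).astype(np.float32)); m=cv2.moments(h); return np.array([m["m10"]/m["m00"],m["m01"]/m["m00"]]),m["m00"]
def hullc(mask):
    m=mask.astype(np.uint8); n,l,s,c=cv2.connectedComponentsWithStats(m); k=1+np.argmax(s[1:,4])
    h=cv2.convexHull(np.argwhere(l==k)[:,::-1].astype(np.float32)); q=cv2.moments(h); return np.array([q["m10"]/q["m00"],q["m01"]/q["m00"]]),q["m00"]
def find(c,label,near,d):
    r=[o for o in vision.outline_of(c,label) if np.hypot(*(np.array(o["point"])-near))<25]
    return r[0]["mask"] if r else None
def fitcyl(obs,z0,z1,r,g):
    f=lambda p:np.concatenate([sil(d,cyl(*p,z0,z1,r))[0]-c for d,c in obs])
    s=least_squares(f,g); return s.x,s.fun
E
python3 - <<'E'
from h import *
D={c:vision.camera(c) for c in("scene","top")}
near={"tape_center":{"scene":(250,313),"top":(232,296)},"stand_seat":{"scene":(165,188),"top":(267,505)},"lid_grip":{"scene":(230,360),"top":(288,284)}}
M={}
for l in near:
    for c in D:
        m=find(c,l,near[l][c],D[c]); M[l,c]=m
        if m is not None:
            ys,xs=np.where(m); print(l,c,m.sum(),xs.min(),xs.max(),ys.min(),ys.max())
obs=[(D[c],hullc(M["tape_center",c])[0]) for c in D if M["tape_center",c] is not None]
print("tape",fitcyl(obs,.129,.165,.029,[.5,0]),[(hullc(M["tape_center",c])[1],sil(D[c],cyl(.5,0,.129,.165,.029))[1]) for c in D if M["tape_center",c] is not None])
print(ray(D["top"],296,232,.165),ray(D["scene"],313,246,.165))
print("spindle",ray(D["top"],514,267,.097),ray(D["scene"],184,144,.097))
print("grip",ray(D["top"],283,293,.13),)
for c in D:
    f=cv2.cvtColor(D[c]["frame"],cv2.COLOR_RGB2BGR)
    a={"scene":(120,220,150,230),"top":(230,305,465,540)}[c]; b={"scene":(205,305,290,400),"top":(200,305,245,350)}[c]
    ims=[cv2.resize(f[q[0]:q[1],q[2]:q[3]],(400,500),interpolation=cv2.INTER_CUBIC) for q in(a,b)]
    cv2.imwrite(f"pics/crop_{c}.png",np.hstack(ims))
E
```

```text
tape_center scene 1140 295 331 230 268
tape_center top 670 279 311 216 248
stand_seat scene 1281 170 211 140 187
stand_seat top 1514 480 524 246 289
tape (array([0.57271633, 0.03922251]), array([ 0.40030341,  0.35178075,  0.61259915, -0.09015046])) [(1111.5, 1063.2560062066186), (802.5, 847.8339463660959)]
[0.57144191 0.03874438 0.165     ] [0.57702963 0.04261324 0.165     ]
spindle [ 0.50802691 -0.36834788  0.097     ] [ 0.51412141 -0.36409636  0.097     ]
grip [0.46371402 0.06410762 0.13      ]
```

```bash
python3 - <<'E'
import cv2,numpy as np
a=cv2.imread("pics/crop_scene.png");b=cv2.imread("pics/crop_top.png")
cv2.imwrite("pics/crops.png",np.vstack([cv2.resize(a,(800,300)) if 0 else cv2.resize(a,(640,300)),cv2.resize(b,(640,300))]))
E
```

```text
(no output)
```

View pics/crop_top.png

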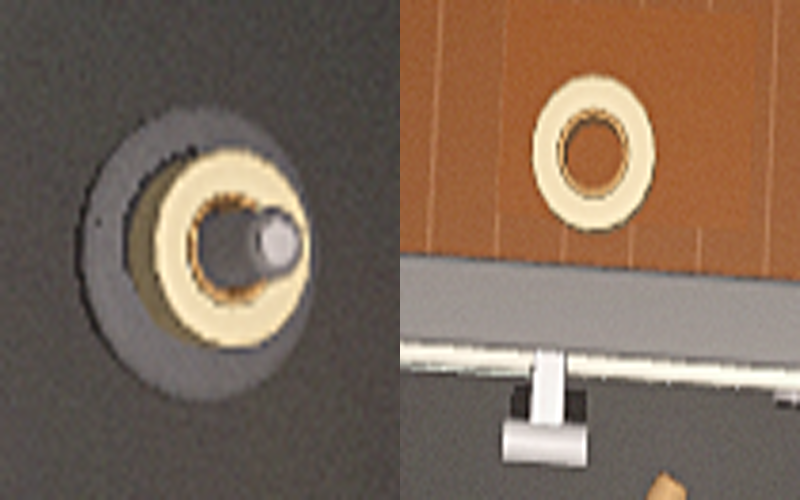

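View pics/crop_scene.png

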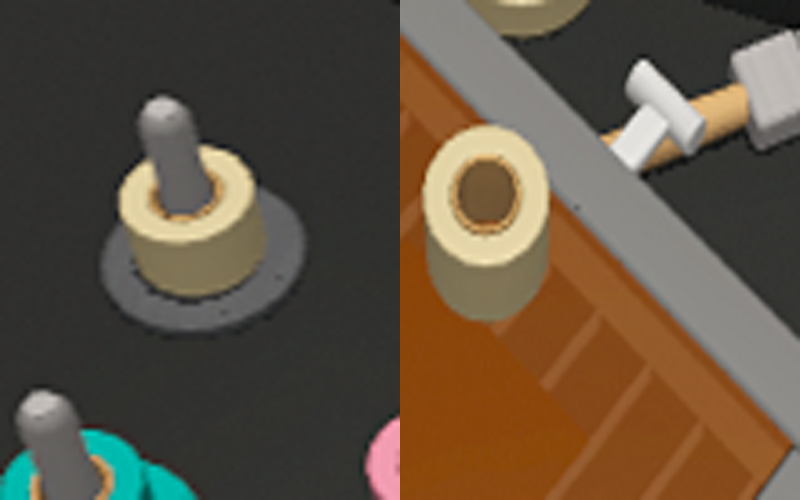

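The crops show four points. The spindle tip is at top (266,516.7) / scene (141.6,182.6), and the ring on the stand at top (267.3,508.5). The tape ring is at top (232,295.9) / scene (244,313.6), and the handle bar at top (293.2,283) / scene (226.4,362.6).

```bash
cat >> h.py <<'E'
def go(p,yaw=None):
    o=robot.get_obs(); m=R.from_quat(o["tool_rot"]).as_matrix(); s=m.T@(np.array(p)-o["position"])
    y0=np.arctan2(m[1,0],m[0,0]); t=0 if yaw is None else -(yaw-y0)   # tool z is down
    print("frac",(s/.3).round(4),"turn",round(t/(2*np.pi),4),"yaw",y0.round(3),"t",o["time"],"q",o["q"].round(2))
E
python3 -c "
from h import *
go([.5723,.0398,.21])"
python3 -m handwheel '[[0.4,-0.33,0,0],[0.9,-0.74,0,0],[0.9,-0.74,0,0],[0.9,-0.74,0,0],[0.9,-0.74,0,0],[0.9,-0.74,0,0],[0.9,-0.74,0,0],[0.9,-0.74,0,0],[0.9,-0.74,0,0],[0.9,-0.74,0,0]]' 100 15
python3 -c "
from h import *
go([.5723,.0398,.21])"
```

```text
frac [ 1.8118 -1.472   0.0685] turn 0.0 yaw 0.395 t 1.2 q [-1.35  0.53  1.43 -0.    1.18 -0.18]
time: 2.03
position: [0.4052, -0.2642, 0.2307]
tool_rot: [0.98, 0.199, 0.0, -0.001]
ft_force: [-0.3, -0.1, -0.0]
grip_width: 0.087
grip_force: 0.0
frac [ 0.9076 -0.7163  0.0706] turn 0.0 yaw 0.4 t 2.0333 q [-0.81  0.34  1.78  0.    1.03  0.36]
```

```bash
python3 -m handwheel '[[0.91,-0.73,0.07,0],[0.91,-0.73,0.07,0],[0.91,-0.73,0.07,0],[0.91,-0.73,0.07,0],[0.91,-0.73,0.07,0],[0.91,-0.73,0.07,0],[0.91,-0.73,0.07,0],[0.91,-0.73,0.07,0],[0.91,-0.73,0.07,0],[0.91,-0.73,0.07,0],[0.91,-0.73,0.07,0],[0.91,-0.73,0.07,0]]' 100 15
python3 -c "
from h import *
go([.5723,.0398,.141])
for c in ('scene','top'):
    d=vision.camera(c); cv2.imwrite('pics/a_%s.png'%c,d['frame'][:,:,::-1])
"
```

```text
time: 3.03
position: [0.5717, 0.0377, 0.2094]
tool_rot: [0.981, 0.196, -0.0, 0.0]
ft_force: [0.4, -0.5, -0.0]
grip_width: 0.087
grip_force: 0.0
frac [ 0.0047 -0.0058  0.2279] turn 0.0 yaw 0.394 t 3.0333 q [-0.13  0.48  1.59 -0.    1.07  1.05]
```

View pics/a_scene.png

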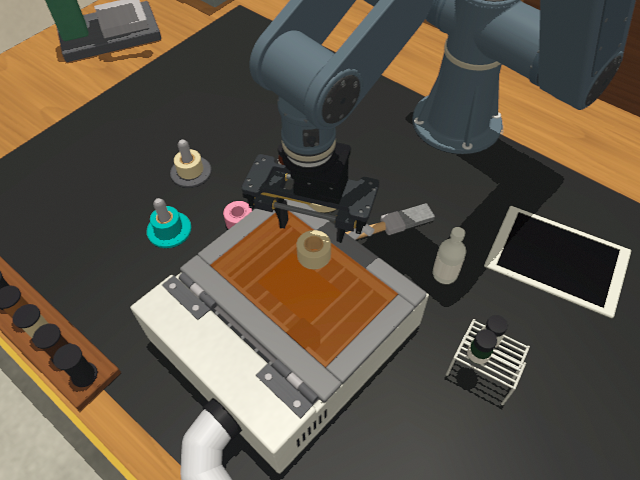

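The open fingers at scene (281,215) and (341,232) straddle the roll below them at (313,250), so I'm going down and gripping.

```bash
python3 -m handwheel '[[0.005,-0.006,0.05,0],[0.005,-0.006,0.1,0],[0.005,-0.006,0.15,0],[0.005,-0.006,0.2,0],[0.005,-0.006,0.22,0],[0.005,-0.006,0.225,0],[0.005,-0.006,0.225,0],[0.005,-0.006,0.225,0]]' 100 15
python3 -m handwheel '[[0,0,0,0],[0,0,0,0],[0,0,0,0],[0,0,0,0],[0,0,0,0],[0,0,0,0],[0,0,0,0],[0,0,0,0],[0,0,0,0],[0,0,0,0]]' 40 15
```

```text
time: 3.8
position: [0.5733, 0.0407, 0.1428]
tool_rot: [0.981, 0.196, 0.001, 0.0]
ft_force: [0.7, -0.2, -0.2]
grip_width: 0.0871
grip_force: 0.0
time: 4.63
position: [0.5728, 0.0413, 0.1422]
tool_rot: [0.981, 0.196, 0.0, 0.0]
ft_force: [0.2, 0.5, 2.1]
grip_width: 0.0569
grip_force: 15.0
```

```bash
python3 -m handwheel '[[0,0,-0.1,0],[0,0,-0.2,0],[0,0,-0.3,0],[0,0,-0.3,0],[0,0,-0.3,0],[0,0,-0.3,0]]' 40 15
python3 -c "
from h import *
go([.5114,-.3726,.17])"
```

```text
time: 5.13
position: [0.5718, 0.0414, 0.2312]
tool_rot: [0.981, 0.196, -0.001, -0.0]
ft_force: [0.1, -0.6, -0.6]
grip_width: 0.0567
grip_force: 15.0
frac [-0.7161  1.1967  0.2041] turn 0.0 yaw 0.395 t 5.1333 q [-0.12  0.46  1.56  0.    1.12  1.05]
```

```bash
python3 -m handwheel '[[-0.05,0.08,0,0],[-0.12,0.2,0,0],[-0.18,0.3,0,0],[-0.24,0.4,0,0],[-0.3,0.5,0,0],[-0.36,0.6,0,0],[-0.42,0.7,0,0],[-0.48,0.8,0,0],[-0.54,0.9,0,0],[-0.56,0.94,0,0],[-0.56,0.94,0,0]]' 40 15
python3 -m handwheel '[[-0.08,0.13,0,0],[-0.155,0.255,0.05,0],[-0.155,0.255,0.12,0],[-0.155,0.255,0.18,0],[-0.155,0.255,0.2,0],[-0.155,0.255,0.2,0],[-0.155,0.255,0.2,0],[-0.155,0.255,0.2,0],[-0.155,0.255,0.2,0]]' 40 15
python3 - <<'E'
from h import *
go([.5114,-.3726,.17])
ims=[]
for c,q in (("scene",(90,190,140,240)),("top",(215,315,450,550))):
    d=vision.camera(c); f=d["frame"][:,:,::-1]; ims.append(cv2.resize(f[q[0]:q[1],q[2]:q[3]],(400,400),interpolation=cv2.INTER_CUBIC))
cv2.imwrite("pics/b.png",np.hstack(ims))
E
```

```text
time: 6.05
position: [0.5249, -0.2868, 0.2299]
tool_rot: [0.981, 0.194, -0.001, -0.001]
ft_force: [1.3, 0.5, -0.4]
grip_width: 0.0572
grip_force: 15.0
time: 6.8
position: [0.5136, -0.3718, 0.1735]
tool_rot: [0.98, 0.197, 0.001, 0.001]
ft_force: [0.0, -0.0, -0.6]
grip_width: 0.057
grip_force: 15.0
frac [-0.0079 -0.0005  0.0116] turn 0.0 yaw 0.396 t 6.8 q [-0.8   0.6   1.46  0.    1.07  0.37]
```

View pics/b.png

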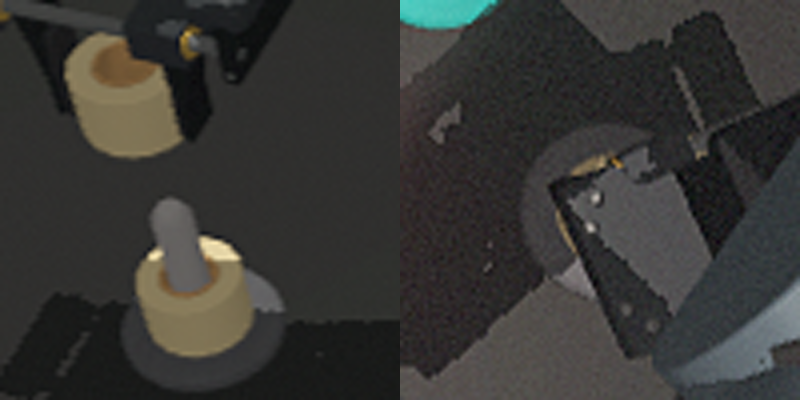

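The roll hangs above the spindle, with its left edge at scene crop x≈65 and its lower arc at (130,157). I'll compare that with the prediction.

```bash
python3 - <<'E'
from h import *
d=vision.camera("scene")
p=proj(d,cyl(.5136,-.3718,.1603,.1963,.029)); p=(p+.5-[140,90])*4
print("left",p[:,0].min(),"bottom",p[p[:,1].argmax()],"top",p[:,1].min())
for dx,dy in((.003,0),(0,.003)):
    q=(proj(d,cyl(.5136+dx,-.3718+dy,.1603,.1963,.029))+.5-[140,90])*4; print("left",q[:,0].min(),"bottom",q[:,1].max())
q=(proj(d,[[.5108,-.373,.097]])+.5-[140,90])*4; print(q)
go([.5114,-.3726,.062])
E
```

```text
left 65.43381795040023 bottom [129.36244298 160.27371213] top 24.078692594573
left 60.712333223802716 bottom 163.60817918841826
left 69.50095060384547 bottom 162.9641676286427
[[171.19168956 206.79599969]]
frac [-0.0063 -0.0014  0.3706] turn 0.0 yaw 0.395 t 6.95 q [-0.8   0.6   1.47  0.    1.07  0.37]
```

```bash
python3 -m handwheel '[[-0.006,-0.001,0.05,0],[-0.006,-0.001,0.1,0],[-0.006,-0.001,0.15,0],[-0.006,-0.001,0.18,0],[-0.006,-0.001,0.21,0],[-0.006,-0.001,0.24,0],[-0.006,-0.001,0.26,0],[-0.006,-0.001,0.26,0],[-0.006,-0.001,0.26,0],[-0.006,-0.001,0.26,0]]' 40 15
python3 -c "
from h import *
go([.5114,-.3726,.0605])"
```

```text
time: 7.78
position: [0.5112, -0.3729, 0.0946]
tool_rot: [0.981, 0.196, 0.0, 0.0]
ft_force: [0.6, -1.4, -0.4]
grip_width: 0.0571
grip_force: 15.0
frac [ 0.001  -0.0007  0.1135] turn 0.0 yaw 0.395 t 7.7833 q [-0.81  0.71  1.52  0.    0.91  0.37]
```

Threaded with no vertical force; continuing down, then releasing.

```bash
python3 -m handwheel '[[0,0,0.02,0],[0,0,0.04,0],[0,0,0.06,0],[0,0,0.08,0],[0,0,0.1,0],[0,0,0.11,0],[0,0,0.112,0],[0,0,0.112,0],[0,0,0.112,0]]' 40 15
python3 -m handwheel '[[0,0,0,0],[0,0,0,0],[0,0,0,0],[0,0,0,0],[0,0,0,0],[0,0,0,0],[0,0,0,0]]' 90 15
python3 -m handwheel '[[0,0,-0.1,0],[0,0,-0.2,0],[0,0,-0.3,0],[0,0,-0.4,0],[0,0,-0.5,0],[0,0,-0.6,0],[0,0,-0.6,0],[0,0,-0.6,0]]' 90 15
python3 - <<'E'
from h import *
# bar grasp: TCP 11 mm below grasp point -> z .111 ; approach above
go([.464,.0647,.24],-.058)
d=vision.camera("scene"); f=d["frame"][:,:,::-1]; q=(90,190,140,240)
a=cv2.resize(f[q[0]:q[1],q[2]:q[3]],(400,400),interpolation=cv2.INTER_CUBIC); cv2.imwrite("pics/c.png",a)
p=(proj(d,cyl(.511,-.373,.046,.082,.029))+.5-[140,90])*4
print("left,right,top,bottom if seated",p.min(0),p.max(0))
E
```

```text
time: 8.53
position: [0.5109, -0.3727, 0.0605]
tool_rot: [0.981, 0.196, 0.0, 0.0]
ft_force: [-0.6, -0.1, -0.5]
grip_width: 0.0569
grip_force: 15.0
time: 9.12
position: [0.5109, -0.3726, 0.0605]
tool_rot: [0.981, 0.196, 0.0, 0.0]
ft_force: [0.4, 0.5, 0.8]
grip_width: 0.0778
grip_force: 0.0
time: 9.78
position: [0.5117, -0.3734, 0.243]
tool_rot: [0.981, 0.196, 0.001, 0.002]
ft_force: [0.4, 0.1, -1.3]
grip_width: 0.0782
grip_force: 0.0
frac [ 0.4149 -1.4092  0.0037] turn 0.0721 yaw 0.395 t 9.7833 q [-0.81  0.52  1.4   0.    1.21  0.37]
left,right,top,bottom if seated [121.82919807 188.62164937] [244.46606046 314.51217369]
```

View pics/c.png

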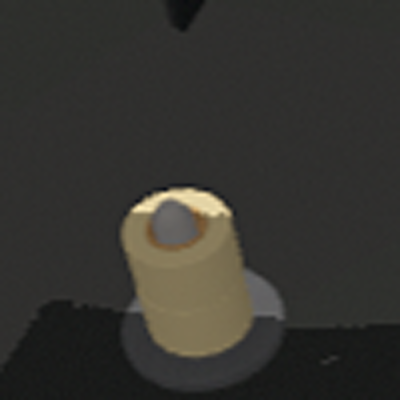

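The roll is seated: its top edge at crop y≈188 and left edge at x≈122 match the prediction. On to the handle.

```bash
python3 -m handwheel '[[0.03,-0.1,0,0],[0.06,-0.2,0,0],[0.09,-0.3,0,0],[0.12,-0.4,0,0],[0.15,-0.5,0,0],[0.18,-0.6,0,0],[0.21,-0.7,0,0],[0.24,-0.8,0,0],[0.25,-0.85,0,0],[0.25,-0.85,0,0],[0.25,-0.85,0,0]]' 95 15
python3 -m handwheel '[[0.05,-0.15,0,0.018],[0.1,-0.3,0,0.036],[0.15,-0.45,0,0.055],[0.165,-0.56,0,0.0721],[0.165,-0.56,0,0.0721],[0.165,-0.56,0,0.0721],[0.165,-0.56,0,0.0721],[0.165,-0.56,0,0.0721],[0.165,-0.56,0,0.0721]]' 95 15
python3 - <<'E'
from h import *
go([.465,.0647,.111],-.058)
D={c:vision.camera(c) for c in("scene","top")}
ims=[]
for c,(a,b) in {"scene":(175,310),"top":(250,230)}.items():
    f=D[c]["frame"][:,:,::-1]; ims.append(cv2.resize(f[a:a+100,b:b+100],(400,400),interpolation=cv2.INTER_CUBIC))
    print(c,((proj(D[c],[[.465,.0647,.122],[.465-.0012,.0647-.02,.122],[.465+.0012,.0647+.02,.122]])+.5-[b,a])*4).round())
cv2.imwrite("pics/d.png",np.hstack(ims))
E
```

```text
time: 10.75
position: [0.4816, -0.108, 0.2396]
tool_rot: [0.98, 0.197, -0.001, -0.0]
ft_force: [0.2, 0.5, 0.3]
grip_width: 0.0825
grip_force: 0.0
time: 11.5
position: [0.464, 0.0641, 0.2403]
tool_rot: [1.0, -0.03, 0.0, 0.0]
ft_force: [-0.2, 0.3, 0.0]
grip_width: 0.0824
grip_force: 0.0
frac [ 0.0028 -0.0025  0.431 ] turn -0.0004 yaw -0.06 t 11.5 q [-0.1   0.3   1.8  -0.    1.04  1.53]
scene [[214. 207.]
 [180. 183.]
 [248. 232.]]
top [[214. 171.]
 [257. 173.]
 [170. 169.]]
```

View pics/d.png

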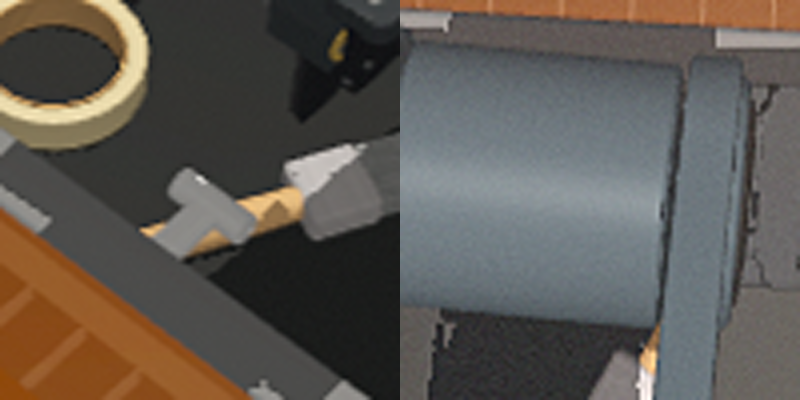

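The bar is at scene crop (214,205), which matches the prediction of (214,207), so I'm descending and gripping its ends.

```bash
python3 -m handwheel '[[0.003,-0.002,0.1,0],[0.003,-0.002,0.2,0],[0.003,-0.002,0.3,0],[0.003,-0.002,0.36,0],[0.003,-0.002,0.4,0],[0.003,-0.002,0.42,0],[0.003,-0.002,0.431,0],[0.003,-0.002,0.431,0],[0.003,-0.002,0.431,0]]' 95 12
python3 -m handwheel '[[0,0,0,0],[0,0,0,0],[0,0,0,0],[0,0,0,0],[0,0,0,0],[0,0,0,0],[0,0,0,0],[0,0,0,0],[0,0,0,0],[0,0,0,0],[0,0,0,0],[0,0,0,0]]' 20 12
python3 - <<'E'
from h import *
go([.465,.0647,.111],-.058)
f=lambda t:np.array([.9633*(1-np.cos(t)),-.9633*np.sin(t)])
for T in ([.01,.03]+list(np.arange(.06,.43,.03)),list(np.arange(.45,.85,.03))+[.85]):
    print([(round(t,2),*(f(t)-f(0 if T[0]<.1 else .42)).round(3)) for t in T])
E
```

```text
time: 12.35
position: [0.4647, 0.066, 0.1117]
tool_rot: [1.0, -0.029, 0.001, 0.0]
ft_force: [-0.0, 0.9, 0.5]
grip_width: 0.0825
grip_force: 0.0
time: 13.35
position: [0.4638, 0.0646, 0.1111]
tool_rot: [1.0, -0.028, -0.0, 0.002]
ft_force: [-0.8, -8.1, 0.6]
grip_width: 0.0399
grip_force: 12.0
frac [ 0.0039 -0.0007  0.0004] turn 0.0003 yaw -0.056 t 13.35 q [-0.1   0.52  1.93 -0.    0.69  1.53]
[(0.01, np.float64(0.0), np.float64(-0.01)), (0.03, np.float64(0.0), np.float64(-0.029)), (np.float64(0.06), np.float64(0.002), np.float64(-0.058)), (np.float64(0.09), np.float64(0.004), np.float64(-0.087)), (np.float64(0.12), np.float64(0.007), np.float64(-0.115)), (np.float64(0.15), np.float64(0.011), np.float64(-0.144)), (np.float64(0.18), np.float64(0.016), np.float64(-0.172)), (np.float64(0.21), np.float64(0.021), np.float64(-0.201)), (np.float64(0.24), np.float64(0.028), np.float64(-0.229)), (np.float64(0.27), np.float64(0.035), np.float64(-0.257)), (np.float64(0.3), np.float64(0.043), np.float64(-0.285)), (np.float64(0.33), np.float64(0.052), np.float64(-0.312)), (np.float64(0.36), np.float
[... 321 characters left out ...]
077)), (np.float64(0.54), np.float64(0.053), np.float64(-0.102)), (np.float64(0.57), np.float64(0.069), np.float64(-0.127)), (np.float64(0.6), np.float64(0.085), np.float64(-0.151)), (np.float64(0.63), np.float64(0.101), np.float64(-0.175)), (np.float64(0.66), np.float64(0.119), np.float64(-0.198)), (np.float64(0.69), np.float64(0.137), np.float64(-0.22)), (np.float64(0.72), np.float64(0.155), np.float64(-0.242)), (np.float64(0.75), np.float64(0.175), np.float64(-0.264)), (np.float64(0.78), np.float64(0.195), np.float64(-0.285)), (np.float64(0.81), np.float64(0.215), np.float64(-0.305)), (np.float64(0.84), np.float64(0.237), np.float64(-0.325)), (0.85, np.float64(0.244), np.float64(-0.331))]
```

Gripped at 39.9 mm. Now the lift along the arc, with a small side relief.

```bash
python3 -m handwheel '[[0,0.002,-0.01,0],[0,0.003,-0.029,0],[0.002,0.003,-0.058,0],[0.004,0.003,-0.087,0],[0.007,0.003,-0.115,0],[0.011,0.003,-0.144,0],[0.016,0.003,-0.172,0],[0.021,0.003,-0.201,0],[0.028,0.003,-0.229,0],[0.035,0.003,-0.257,0],[0.043,0.003,-0.285,0],[0.052,0.003,-0.312,0],[0.062,0.003,-0.339,0],[0.072,0.003,-0.366,0],[0.084,0.003,-0.393,0],[0.084,0.003,-0.393,0],[0.084,0.003,-0.393,0],[0.084,0.003,-0.393,0]]' 20 12
python3 - <<'E'
from h import *
o=robot.get_obs(); p=o["position"]; print("angle",np.arcsin((p[2]-.1108)/.289))
f=vision.camera("scene"); cv2.imwrite("pics/e.png",f["frame"][:,:,::-1])
E
```

```text
time: 14.85
position: [0.4884, 0.0629, 0.2296]
tool_rot: [1.0, -0.029, -0.0, 0.001]
ft_force: [-1.6, -6.0, 0.1]
grip_width: 0.0397
grip_force: 12.0
angle 0.42349867232476107
```

View pics/e.png

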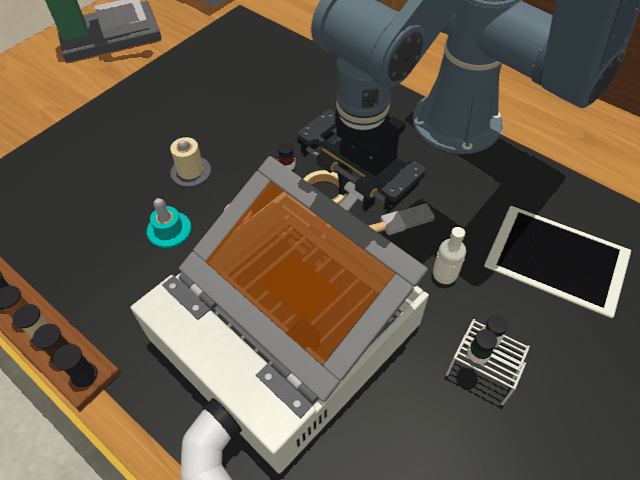

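The lid is open about 0.42 rad with the handle in the fingers at scene (350,197), and the roll is still on the spindle. Continuing past balance to 0.85.

```bash
python3 -m handwheel '[[0.012,0.002,-0.026,0],[0.025,0.003,-0.052,0],[0.039,0.003,-0.077,0],[0.053,0.003,-0.102,0],[0.069,0.003,-0.127,0],[0.085,0.003,-0.151,0],[0.101,0.003,-0.175,0],[0.119,0.003,-0.198,0],[0.137,0.003,-0.22,0],[0.155,0.003,-0.242,0],[0.175,0.003,-0.264,0],[0.195,0.003,-0.285,0],[0.215,0.003,-0.305,0],[0.237,0.003,-0.325,0],[0.244,0.003,-0.331,0],[0.244,0.003,-0.331,0],[0.244,0.003,-0.331,0],[0.244,0.003,-0.331,0]]' 20 12
python3 - <<'E'
from h import *
p=robot.get_obs()["position"]; a=np.arcsin((p[2]-.1108)/.289); print("angle",a)
f=lambda t:np.array([.9633*(1-np.cos(t)),-.9633*np.sin(t)])
print([(round(t,2),*(f(t)-f(.85)).round(3).tolist()) for t in (.84,.82,.8,.78,.76,.74,.72,.7,.68,.66,.64,.63)])
E
```

```text
time: 16.4
position: [0.5625, 0.058, 0.3295]
tool_rot: [1.0, -0.029, 0.001, 0.001]
ft_force: [-1.5, -5.3, 2.1]
grip_width: 0.04
grip_force: 12.0
angle 0.8584716254387866
[(0.84, -0.007, 0.006), (0.82, -0.021, 0.019), (0.8, -0.035, 0.033), (0.78, -0.049, 0.046), (0.76, -0.062, 0.06), (0.74, -0.076, 0.074), (0.72, -0.088, 0.089), (0.7, -0.101, 0.103), (0.68, -0.113, 0.118), (0.66, -0.125, 0.133), (0.64, -0.137, 0.148), (0.63, -0.143, 0.156)]
```

```bash
python3 -m handwheel '[[-0.007,0,0.006,0],[-0.021,0,0.019,0],[-0.035,0,0.033,0],[-0.049,0,0.046,0],[-0.062,0,0.06,0],[-0.076,0,0.074,0],[-0.088,0,0.089,0],[-0.101,0,0.103,0],[-0.113,0,0.118,0],[-0.125,0,0.133,0],[-0.137,0,0.148,0],[-0.143,0,0.156,0],[-0.143,0,0.156,0],[-0.143,0,0.156,0],[-0.143,0,0.156,0],[-0.143,0,0.156,0],[-0.143,0,0.156,0],[-0.143,0,0.156,0],[-0.143,0,0.156,0],[-0.143,0,0.156,0]]' 20 12
python3 - <<'E'
from h import *
o=robot.get_obs(); p=o["position"]; print("angle",np.arcsin((p[2]-.1108)/.289))
d=vision.camera("scene"); cv2.imwrite("pics/f.png",d["frame"][:,:,::-1])
E
```

```text
time: 18.07
position: [0.5196, 0.0609, 0.2821]
tool_rot: [1.0, -0.029, 0.0, 0.001]
ft_force: [-0.4, -4.8, -0.7]
grip_width: 0.0398
grip_force: 12.0
angle 0.6346217565350172
```

View pics/f.png

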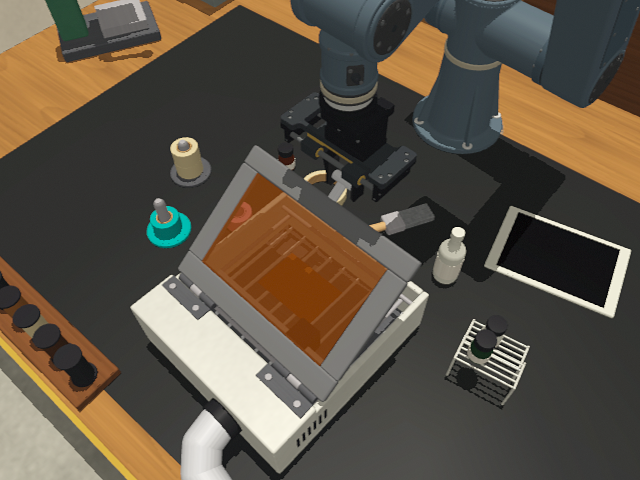

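The lid is held at about 0.63 rad with the handle in the fingers at scene (338,183). The roll is on the spindle at (186,157) and nothing else has moved.

```bash
python3 -c "
from rig import job
print(job.hand_in())"
```

```text
the job is handed in; nothing more can be done
None
```

The job is handed in: the tape roll is fully down on the stand's spindle, and the lid went up to about 0.86 rad and is now held still by its handle at about 0.63 rad; hand-in returned no verdict.

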